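# Open the control box and hold its switch panel at the mark

## Robot

A 6-joint arm with a two-finger parallel gripper is mounted at the origin on a cart in front of the work surface, level with it; the furniture and walls round the work are solid. World frame = base frame: x ahead of the robot, y to its left, z up, the work surface at z = 0. Lengths are in m, angles in rad, forces in N, time in s.
With the tool pointing down it reaches from about 0.275 to 0.825 m from the base axis. Payload 4.9 kg.
Tool frame: the origin (TCP) lies on the mounting face of the last link; the fingertips stand 173 mm ahead of it and the grasp point (between the pads) lies 155 mm ahead of it; y points along the fingers, x is the direction in which the jaws open and shut, and the axes are right-handed (so a half turn about y gives the same grasp; the last joint's range is limited). The gripper opens to 85 mm and grips with 20 to 120 N. Pads are 22 mm wide; open, the fingers measure 114 mm over their backs; the gripper's body (76 mm by 85 mm) begins 54 mm behind the grasp point. The pads swing forward as they close: fully open they stand 13 mm farther back than shut.
Start: joints at [-1.29, 0.326, -0.193, 1.052, 0, 1.437], TCP at [0.222, -0.503, 0.405] pointing down, gripper open.
Joint ranges: [-2.65, 2.65], [-0.97, 1.79], [-1.3, 1.35], [-1.93, 2.1], [-1.47, 1.37], [-3.14, 3.14]. Speed limits (rad/s): [2.57, 2.57, 3.14, 3.14, 3.14, 3.14].

## Interface

Orientations are given as a unit quaternion [x, y, z, w].
In Python, from rig import sensors, capture, robot gives the robot as it stands.
- The arm moves only by the shell command python3 -m crank 'ROWS' [FORCE]. ROWS is text: rows parted by semicolons, each of 5 numbers parted by spaces: the closure, from -1 (fully open) to 1 (shut), then the shift along the tool's x, y, z in cm, then the turn about the tool's y in degrees. In form: fingers x y z spin; .... A call has 1 to 5 rows; each row is the pose to reach, as a shift and turn from the pose commanded when the call began, along the tool's axes at that moment; what a row does not reach only later rows make up. A row lasts 1/12 s, in which the tool goes at most 41.7 mm and 7.16 degrees, less where a joint would pass 70% of its speed; a pose out of reach is approached as far as the arm can. A call with a gripper value outside its range is refused whole. The fingers move at their own pace and stop on an object; FORCE is the grip in N (left out, the last holds). Time passes only in rows, so rows that repeat a pose let the fingers close. It gives the time, the measured TCP pose, the force and the opening at its end, in the units of the state.
- sensors.state(): the state, without advancing time (a new reading comes with each control period).
- capture(name): name is "scene" or "side" or "wrist"; returns a dict with "frame" (480x640x3 uint8, blue, green, red), "fovy" (degrees; the focal length in pixels is half the picture's height over the tangent of half this angle, whatever the lens; pixels are square), "cx", "cy" (the principal point, pixels), "world_from_camera" (4x4, takes a point from camera to world coordinates). Camera axes: x right, y up, looking along -z (the intrinsics and any distortion apply to the point x, -y, -z); pixel columns grow to the right and rows downward; lengths in m; the calibration is good to about 2 mm. A picture is of the moment at which its call begins. There is no depth.
- robot.hand_in(): hands the job in, once; it reports no verdict.
The state is a dict: "t": time; "joint_positions": joint angles; "qd": joint speeds; "tau": joint torques, N m; "eef_pos": TCP position; "tcp_rot": TCP orientation; "ft_force": force on the tool from outside, world axes, zero at the start; "wrist_torque": the same for the moment, N m; "gripper_width": finger opening in m.
Only numpy, scipy, OpenCV 4.12 (cv2) and the standard library are available. Lean on these libraries where they do the work, as an engineer would, in place of code of your own. Each camera call takes 0.05 s, during which the arm holds its last target. There are 200 camera calls.

## Task

Open the blue cover of the control box by its yellow grip tab until it rests back on its stop and let it go. Then lift the switch panel inside by its own yellow grip tab until the yellow pointer at the side of the box is level with the red mark on the quadrant bar, and keep holding it there by that tab so that someone can inspect the terminals beneath: finish while still holding, since the panel falls shut when let go. Do not shift the red mark or the screwdriver, steel cup and blue parts tub round the box.

Things in the scene. Friction and masses are not known exactly. Their poses are not given: they have to be found in the camera images.
- control_box: grey steel control box, fixed to the bench, 140 (x) x 180 (y) x 97 mm high with its blue cover shut (base 55 mm, cover 42 mm). Origin: centre of its underside, on the bench. Its x axis points to its back, where both hinges are; y to its left; z up. It stands turned a little either way.
- cover (a joint): angle of the blue cover (about 0.37 kg): 0 shut, grows as its front edge swings up and back; stop at 1.85. Free hinge: it falls shut if let go below about 1.3 and falls back onto its stop beyond about 1.4.
- cover_hinge (a point): middle of the cover's hinge axis, at the box's back top edge: 70 mm behind the box's centre, 55 mm up. The axis is the box's y axis. The point turns with the cover.
- cover_tab (a point): centre of the round eye (18 mm across, 12 mm thick along the box's y) of the yellow grip tab that sticks out from the middle of the cover's front. Cover shut: 26 mm before the front face, 77 mm above the bench, 166 mm forward of and 22 mm above the cover hinge, round which it swings. Stem 12 mm thick. Pinched across its thickness it turns between the pads.
- panel (a joint): angle of the aluminium switch panel (118 x 164 x 4 mm, about 0.32 kg) inside the box, under the cover: 0 lying level, grows as its front edge swings up, end at 1.35. Free hinge with almost no friction: it falls back when let go.
- panel_hinge (a point): middle of the panel's hinge axis (the box's y axis): 58 mm behind the box's centre, 45 mm up. The point turns with the panel.
- panel_tab (a point): centre of the round eye (18 mm across, 12 mm thick along the box's y) of the yellow grip tab upright on the panel at the middle of its front edge, 30 mm above the panel's face: 106 mm forward of and 34 mm above the panel hinge while the panel lies level; swings round that hinge. Stem 12 x 12 mm. Switches on the panel stand up to 15 mm high, 40 mm or more behind the tab.
- pointer_tip (a point): tip of the yellow pointer, an arm outside the box's right (-y) side that turns with the panel: 105 mm from the panel hinge axis, straight forward from it when the panel lies level, 102 mm to the right of the box's middle.
- mark (a joint): angle of the red mark on the quadrant bar, about the panel's hinge axis, measured like the panel's angle: the pointer is level with the mark when panel = mark. It starts between 0.5 and 0.95 and is stiff.
- mark_tip (a point): middle of the red mark, a 16 x 16 x 10 mm block clamped on the curved steel quadrant bar outside the box's right side, 105 mm from the panel hinge axis, 117 mm to the right of the box's middle. The bar rises to about 150 mm above the bench.
- screwdriver: red handled screwdriver, 215 mm long, 26 mm thick, lying before the box; origin at the middle of its underside, y along its length. Stays where it is.
- steel_cup: grey steel cup, 72 mm in diameter, 89 mm high, to the right of the box; origin at the centre of its underside. Stays where it is.
- parts_tub: blue open tub, 66 x 100 x 45 mm, to the left of the box; origin at the centre of its underside. Stays where it is.

How it is judged:
On the way, in this order (a step that is already met when the one before it is completed fails the run):
1. the cover rests on its stop, let go (value of joint cover above 1.76 rad and contact force between each of the arm, the fingers and control_box below 0.3 N), for 0.2 s.
2. the panel is held by its tab with the pointer at the mark (angle between the x axis of pointer_tip and the x axis of mark_tip, either way round below 0.08 rad and contact force between the fingers and panel above 0.5 N and distance between the grasp point and panel_tab below 0.03 m), for 0.2 s.
At the end, for the whole second after the job is handed in: The cover is back on its stop (over 1.76 rad), and the fingers hold the panel still by its tab (over 0.5 N of contact, the tab between the fingers, within 30 mm of the grasp point) with its angle within 0.08 rad of the mark's, which puts the pointer within about 8 mm of the mark (all of step 2 and value of joint panel above 0.3 rad and velocity of joint panel between -0.05 and 0.05 rad/s and value of joint cover above 1.76 rad); the arm keeps its last pose, push and grip.
It fails at once if the red mark is shifted (distance of mark_tip from where it was at the start of the episode above 0.008 m).
It fails at once if the screwdriver is shifted (distance of screwdriver from where it was at the start of the episode above 0.02 m).
It fails at once if the steel cup is shifted (distance of steel_cup from where it was at the start of the episode above 0.02 m).
It fails at once if the parts tub is shifted (distance of parts_tub from where it was at the start of the episode above 0.02 m).
It also fails if it takes over 53 s, if anything falls off the work surface, if the arm or the gripper's body presses on something with over 40 N, if the wrist force passes 120 N, or if a joint passes its speed limit or range.

## Working session

There is one attempt and no reset: what is moved stays moved. The work goes in short steps, Python scripts to look and compute and a shell command to move; the robot and the scene stay as the last step left them, time stands still between calls to the robot, and variables do not carry over. Pictures are saved under pics/ and viewed, about 8 in all and at most 12, crops included, and the job is handed in when it is done.

```bash
ls; mkdir -p pics
python3 - <<'E'
from rig import sensors,capture
import cv2,json,numpy as np
s=sensors.state();print(s)
for n in ("scene","side"):
    c=capture(n);cv2.imwrite(f"pics/{n}0.png",c["frame"]);print(n,{k:(v.tolist() if hasattr(v,'tolist') else v) for k,v in c.items() if k!="frame"})
E
```

```text
pics
{'t': 0.0, 'joint_positions': array([-1.29019199e+00,  3.26948359e-01, -1.93598105e-01,  1.05197874e+00,
       -7.91599037e-06,  1.43659991e+00]), 'qd': array([-4.55059178e-04, -6.40948949e-04,  9.93056043e-04,  2.49796640e-03,
       -1.02479548e-03, -7.09684474e-07]), 'tau': array([-3.44683067e-03, -4.43400729e+01,  2.62438667e+01,  1.55807950e-02,
        2.39796987e-05, -1.85527676e-05]), 'eef_pos': array([ 0.22158615, -0.50307781,  0.40389373]), 'tcp_rot': array([-0.59184556,  0.38679077, -0.38586177,  0.59264022]), 'ft_force': array([-0.45523022, -0.15257751, -0.85540405]), 'wrist_torque': array([-0.02007552,  0.01162958,  0.003482  ]), 'gripper_width': 0.08505606086695275}
scene {'fovy': 42.522593697052045, 'cx': 319.0614589837337, 'cy': 241.83627570949588, 'world_from_camera': [[0.4484065975073857, 0.4137648497025317, -0.7922942461374378, -0.4097268043980901], [-0.8938205201240277, 0.21158702837768606, -0.39536793904856904, -0.41385302348155434], [0.004049829263328596, 0.8854544474861153, 0.4647085326416938, 0.6061837440904709], [0.0, 0.0, 0.0, 1.0]]}
side {'fovy': 56.018974163578136, 'cx': 324.02069415905135, 'cy': 235.8568346256955, 'world_from_camera': [[-0.999898451358862, 0.004176723249816968, -0.01362504873544767, 0.49270405504764886], [-0.01356378533528132, -0.5722149136342647, 0.8199915343111228, 0.8209974410956653], [-0.004371578379406466, 0.8200930725212994, 0.5722134581649119, 0.6298291754016432], [0.0, 0.0, 0.0, 1.0]]}
```

View pics/scene0.png

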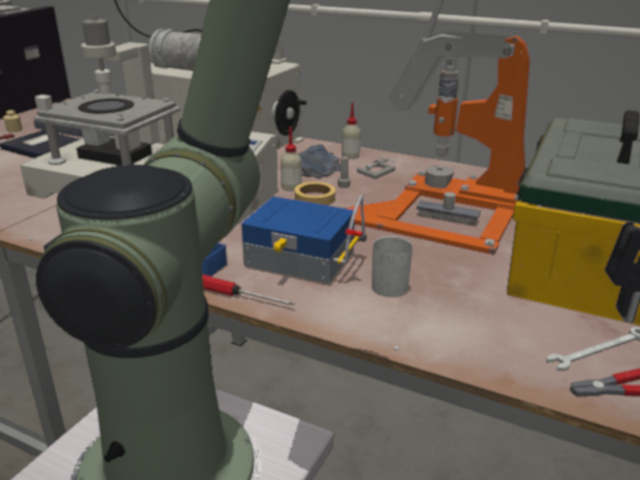

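View pics/side0.png

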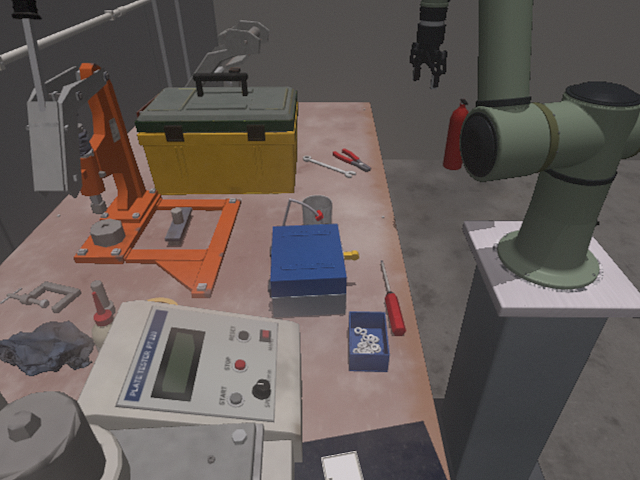

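Scene view: the box's blue cover is around (300,225), its tab near (281,243), the red mark near (356,233), the cup at (391,267), and the screwdriver at (235,288). Side view: tab near (352,255), mark near (319,215). I'll enlarge both for corners.

Run:
```python
import cv2,numpy as np
a=cv2.imread("pics/scene0.png")[190:290,235:365];b=cv2.imread("pics/side0.png")[190:320,255:365]
a=cv2.resize(a,None,fx=4,fy=4,interpolation=2);b=cv2.resize(b,None,fx=4,fy=4,interpolation=2)
print(a.shape,b.shape)
a=cv2.resize(cv2.imread("pics/scene0.png")[190:290,235:365],None,fx=3,fy=3,interpolation=2)
b=cv2.resize(cv2.imread("pics/side0.png")[190:320,255:365],None,fx=3.5,fy=3.5,interpolation=2)
o=np.zeros((max(a.shape[0],b.shape[0]),a.shape[1]+b.shape[1],3),np.uint8);o[:a.shape[0],:a.shape[1]]=a;o[:b.shape[0],a.shape[1]:]=b
print(o.shape);cv2.imwrite("pics/crop1.png",o)
```

```text
(400, 520, 3) (520, 440, 3)
(455, 775, 3)
```

View pics/crop1.png

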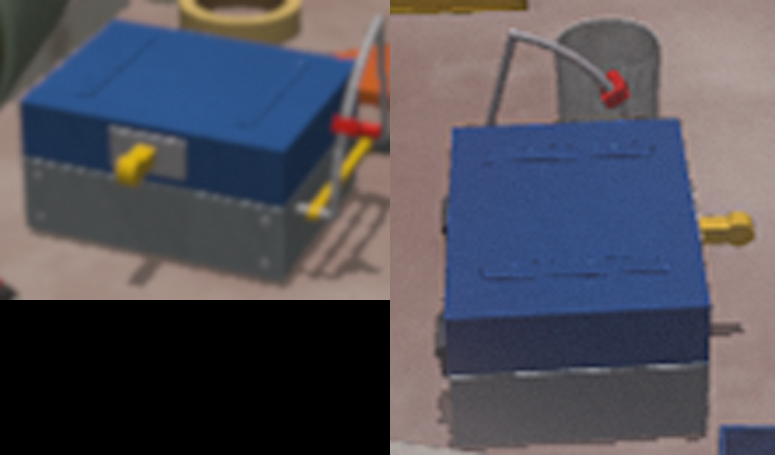

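The crop shows the cover corners, both tab eyes, and the red mark clearly in both views, so I'll fit the box pose and mark angle.

```bash
cat > h.py <<'E'
import numpy as np
C={"scene":dict(fovy=42.522593697052045,cx=319.0614589837337,cy=241.83627570949588,M=np.array([[0.4484065975073857,0.4137648497025317,-0.7922942461374378,-0.4097268043980901],[-0.8938205201240277,0.21158702837768606,-0.39536793904856904,-0.41385302348155434],[0.004049829263328596,0.8854544474861153,0.4647085326416938,0.6061837440904709],[0,0,0,1]])),
"side":dict(fovy=56.018974163578136,cx=324.02069415905135,cy=235.8568346256955,M=np.array([[-0.999898451358862,0.004176723249816968,-0.01362504873544767,0.49270405504764886],[-0.01356378533528132,-0.5722149136342647,0.8199915343111228,0.8209974410956653],[-0.004371578379406466,0.8200930725212994,0.5722134581649119,0.6298291754016432],[0,0,0,1]]))}
def proj(n,P):
    c=C[n];p=(np.asarray(P)-c["M"][:3,3])@c["M"][:3,:3];f=240/np.tan(np.radians(c["fovy"]/2))
    return np.stack([c["cx"]+f*p[...,0]/-p[...,2],c["cy"]-f*p[...,1]/-p[...,2]],-1)
def ray(n,uv,z):
    c=C[n];f=240/np.tan(np.radians(c["fovy"]/2));d=c["M"][:3,:3]@np.array([(uv[0]-c["cx"])/f,-(uv[1]-c["cy"])/f,-1]);o=c["M"][:3,3]
    return o+d*(z-o[2])/d[2]
def box(p,q):
    x,y,w=p[:3];c,s=np.cos(w),np.sin(w);q=np.asarray(q,float)
    return np.stack([x+c*q[...,0]-s*q[...,1],y+s*q[...,0]+c*q[...,1],q[...,2]],-1)
E
python3 - <<'E'
from h import *
from scipy.optimize import least_squares
FL,FR,BR,BL=[-.07,.09,.097],[-.07,-.09,.097],[.07,-.09,.097],[.07,.09,.097]
dn=lambda q:[q[0],q[1],0]
T=[-.096,0,.077]
sc=[(FL,23,103),(FR,285,150),(BR,352,62),(BL,113,22),(dn(FR),280,283),(dn(FL),28,230),(T,135,163)]
sd=[(BR,453,127),(FR,680,119),(FL,709,305),(BL,444,319),(dn(FL),706,437),(dn(BL),452,446),(T,740,228)]
S=np.array([[235+a/3-.33,190+b/3-.33] for _,a,b in sc]);D=np.array([[255+(a-390)/3.5-.35,190+b/3.5-.35] for _,a,b in sd])
ms=np.array([235+357/3-.33,190+126/3-.33]);md=np.array([255+(615-390)/3.5-.35,190+89/3.5-.35])
mk=lambda t:[.058-.105*np.cos(t),-.117,.045+.105*np.sin(t)]
def r(p):
    return np.r_[(proj("scene",box(p,[q[0] for q in sc]))-S).ravel(),(proj("side",box(p,[q[0] for q in sd]))-D).ravel(),proj("scene",box(p,mk(p[3])))-ms,proj("side",box(p,mk(p[3])))-md]
o=least_squares(r,[.45,0,0,.7],loss="soft_l1");p=o.x;print(p,np.degrees(p[2]));print(r(p).reshape(-1,2).round(1))
print("tab",box(p,T),"ptab",box(p,[-.048,0,.079]))
print("cup",ray("scene",(391,243),.089),ray("scene",(391,292),0)," tub",ray("side",(368,318),.045),ray("side",(368,364),.045))
print("drv",ray("side",(383,265),.005),ray("side",(402,331),.013), ray("side",(390,297),.013))
E
```

```text
[0.53968485 0.10251338 0.08032823 0.54907011] 4.602468817641276
[[-1.4 -1.8]
 [ 0.1 -0.7]
 [ 3.3 -1.5]
 [ 0.9 -2. ]
 [ 1.2  1.1]
 [-0.3  0.3]
 [-1.2  2.1]
 [-0.4 -0.7]
 [-0.1 -1.1]
 [ 0.6 -0.4]
 [-0.6 -0.8]
 [ 0.3  0.1]
 [ 0.8  1.2]
 [-0.4 -0.1]
 [-2.5 -0.4]
 [-0.   0.4]]
tab [0.44399441 0.09481016 0.077     ] ptab [0.49183963 0.09866177 0.079     ]
cup [ 0.52695399 -0.09113619  0.089     ] [ 0.50697285 -0.10421958  0.        ]  tub [0.42417275 0.24006126 0.045     ] [0.4309766  0.34271111 0.045     ]
drv [0.3755281  0.03735493 0.005     ] [0.36033553 0.24074362 0.013     ] [0.37261959 0.14965818 0.013     ]
```

```bash
cat >> h.py <<'E'
from scipy.spatial.transform import Rotation as R
P=[.5397,.1025,.0803]
def tell(goal,yaw=P[2]):
    "goal = world grasp point; prints shift in tool axes (cm) and spin (deg) to align tool x with box y"
    from rig import sensors
    s=sensors.state();m=R.from_quat(s["tcp_rot"]).as_matrix();g=s["eef_pos"]+m[:,1]*.155
    d=m.T@(np.asarray(goal)-g)*100
    yb=np.array([-np.sin(yaw),np.cos(yaw),0]);a=np.degrees(np.arctan2(m[:,2]@-yb,m[:,0]@yb))  # turn about tool y
    a=(a+90)%180-90
    print("t",round(s["t"],2),"grasp",g.round(4),"F",s["ft_force"].round(1),"w",round(s["gripper_width"],4),"\naxes xyz",m.T.round(3).tolist(),"\nq",s["joint_positions"].round(2),"\nshift cm",d.round(2),"spin",a.round(1))
E
python3 -c "
from h import *
tell([.444,.095,.177])"
```

```text
t 0.1 grasp [ 0.2215 -0.5029  0.249 ] F [-0.3  0.8  0.6] w 0.0855 
axes xyz [[0.403, -0.915, -0.001], [-0.0, 0.001, -1.0], [0.915, 0.403, 0.0]] 
q [-1.29  0.33 -0.19  1.05 -0.    1.44] 
shift cm [-45.74   7.28  44.45] spin 19.2
```

```bash
python3 -m crank '-1 -3 0 3 0; -1 -6 0 6 0; -1 -9 0 9 0; -1 -12 0 12 0; -1 -14 0 14 0'; python3 -m crank '-1 -3 0 3 0; -1 -6 0 6 0; -1 -9 0 9 0; -1 -12 0 12 0; -1 -14 0 14 0'; python3 -m crank '-1 -3 0 3 0; -1 -6 0 6 0; -1 -9 0 9 0; -1 -12 0 11 0; -1 -14 0 13 0'; python3 -c "
from h import *
tell([.444,.095,.177])"
```

```text
t: 0.52
eef_pos: [0.2935, -0.3159, 0.4042]
tcp_rot: [-0.592, 0.387, -0.386, 0.593]
ft_force: [0.2, 0.1, 0.5]
gripper_width: 0.0856
t: 0.93
eef_pos: [0.3651, -0.1316, 0.4046]
tcp_rot: [-0.592, 0.386, -0.386, 0.593]
ft_force: [-0.2, -0.3, -0.3]
gripper_width: 0.0857
t: 1.35
eef_pos: [0.4272, 0.0492, 0.4045]
tcp_rot: [-0.593, 0.386, -0.385, 0.593]
ft_force: [-0.0, -0.7, 0.4]
gripper_width: 0.0856
t 1.35 grasp [0.427  0.0493 0.2495] F [-0.  -0.7  0.4] w 0.0856 
axes xyz [[0.405, -0.914, -0.001], [-0.001, 0.001, -1.0], [0.914, 0.405, -0.001]] 
q [-0.06  0.1  -0.48  0.99  0.    2.67] 
shift cm [-3.48  7.25  3.41] spin 19.3
```

```bash
for i in 1 2 3 4; do :; done; python3 -m crank '-1 0 0 0 -7; -1 0 0 0 -14; -1 0 0 0 -21; -1 0 0 0 -28; -1 0 0 0 -35'; python3 -m crank '-1 0 0 0 -7; -1 0 0 0 -14; -1 0 0 0 -21; -1 0 0 0 -28; -1 0 0 0 -35' ; python3 -m crank '-1 0 0 0 -7; -1 0 0 0 -14; -1 0 0 0 -21; -1 0 0 0 -28; -1 0 0 0 -35' ; python3 -m crank '-1 0 0 0 -7; -1 0 0 0 -14; -1 0 0 0 -21; -1 0 0 0 -28; -1 0 0 0 -35';python3 -m crank '-1 0 0 0 -7; -1 0 0 0 -14; -1 0 0 0 -20; -1 0 0 0 -20.7'; python3 -c "
from h import *
tell([.444,.095,.177])"
```

```text
t: 1.77
eef_pos: [0.4274, 0.0465, 0.4043]
tcp_rot: [0.682, -0.188, 0.188, -0.682]
ft_force: [-0.1, -0.2, 0.3]
gripper_width: 0.0857
t: 2.18
eef_pos: [0.4274, 0.0463, 0.4044]
tcp_rot: [-0.707, -0.025, 0.026, 0.707]
ft_force: [-0.0, 0.0, -0.7]
gripper_width: 0.0851
t: 2.6
eef_pos: [0.4274, 0.0463, 0.4044]
tcp_rot: [-0.666, -0.236, 0.237, 0.666]
ft_force: [0.4, -0.0, 0.2]
gripper_width: 0.0852
t: 3.02
eef_pos: [0.4274, 0.0463, 0.4044]
tcp_rot: [-0.564, -0.426, 0.426, 0.564]
ft_force: [0.2, -0.4, 0.3]
gripper_width: 0.0856
t: 3.35
eef_pos: [0.4274, 0.0462, 0.4044]
tcp_rot: [-0.479, -0.519, 0.52, 0.48]
ft_force: [0.7, 0.6, -0.1]
gripper_width: 0.0857
t 3.35 grasp [0.4273 0.0462 0.2494] F [ 0.7  0.6 -0.1] w 0.0857 
axes xyz [[-0.08, 0.997, 0.0], [-0.001, 0.0, -1.0], [-0.997, -0.08, 0.001]] 
q [-0.06  0.1  -0.48  0.99 -0.   -0.14] 
shift cm [ 4.73  7.24 -2.06] spin -0.0
```

```bash
python3 -m crank '-1 2.4 2 -1 0; -1 4.7 4.5 -2.1 0; -1 4.7 7.2 -2.1 0; -1 4.7 7.2 -2.1 0'
python3 - <<'E'
from h import *
from rig import capture
import cv2
a=capture("wrist");b=capture("side")
w=a["frame"];s=cv2.resize(b["frame"][120:330,250:450],None,fx=2.28,fy=2.28,interpolation=2)[:480]
w=cv2.resize(w,None,fx=.53,fy=.53)
o=np.zeros((480,w.shape[1]+s.shape[1],3),np.uint8);o[:w.shape[0],:w.shape[1]]=w;o[:s.shape[0],w.shape[1]:]=s
print(w.shape,s.shape);cv2.imwrite("pics/c2.png",o)
tell([.444,.095,.077])
E
```

```text
t: 3.68
eef_pos: [0.443, 0.0954, 0.3285]
tcp_rot: [-0.478, -0.517, 0.521, 0.482]
ft_force: [-0.9, 0.3, -0.6]
gripper_width: 0.085
(254, 339, 3) (479, 456, 3)
t 3.78 grasp [0.4437 0.0947 0.1772] F [0.4 0.6 0.6] w 0.0856 
axes xyz [[-0.077, 0.997, -0.0], [-0.003, -0.0, -1.0], [-0.997, -0.077, 0.003]] 
q [ 0.05  0.22 -0.54  0.81 -0.   -0.03] 
shift cm [ 0.03 10.02 -0.06] spin -0.2
```

View pics/c2.png

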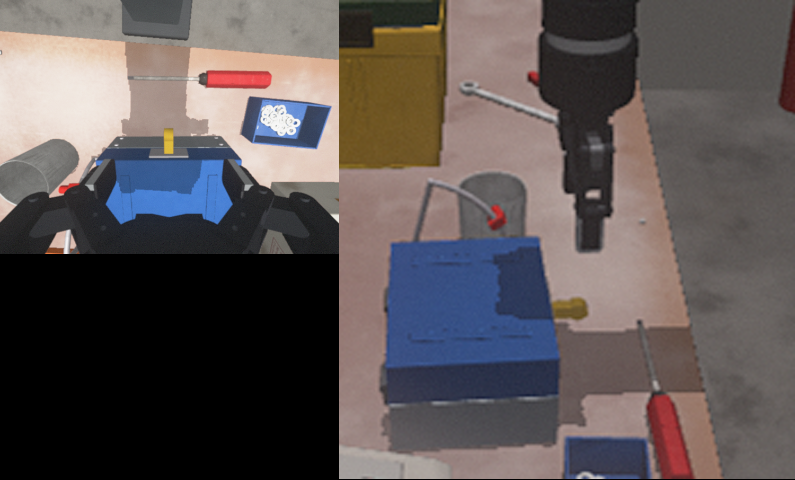

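Wrist picture (half scale): the tab at (168,140) is centred between the fingers. Side: the fingertip (588,235) is above the tab eye (575,308), with the screwdriver clear. I'll descend and grip.

```bash
python3 -m crank '-1 0 2.5 0 0; -1 0 5 0 0; -1 0 7.5 0 0; -1 0 10 0 0; -1 0 10 0 0' 40; python3 -m crank '1 0 0 0 0; 1 0 0 0 0; 1 0 0 0 0; 1 0 0 0 0; 1 0 0 0 0' 40;python3 -m crank '1 0 0 0 0; 1 0 0 0 0; 1 0 0 0 0; 1 0 0 0 0; 1 0 0 0 0' 40; python3 -c "
from h import *
tell([.444,.095,.077])"
```

```text
t: 4.2
eef_pos: [0.4438, 0.094, 0.2309]
tcp_rot: [-0.48, -0.517, 0.52, 0.482]
ft_force: [-1.2, -1.1, 0.0]
gripper_width: 0.0853
t: 4.62
eef_pos: [0.4455, 0.0947, 0.2339]
tcp_rot: [0.481, 0.52, -0.518, -0.48]
ft_force: [-0.4, 0.2, -0.3]
gripper_width: 0.0258
t: 5.03
eef_pos: [0.4453, 0.0949, 0.2335]
tcp_rot: [0.48, 0.52, -0.519, -0.48]
ft_force: [-0.7, 0.4, 6.7]
gripper_width: 0.0112
t 5.03 grasp [0.4455 0.095  0.0785] F [-0.7  0.4  6.7] w 0.0112 
axes xyz [[-0.078, 0.997, 0.0], [0.001, 0.0, -1.0], [-0.997, -0.078, -0.001]] 
q [ 0.05  0.36 -0.66  0.55  0.   -0.03] 
shift cm [0.01 0.15 0.15] spin -0.1
```

Run:
```python
import numpy as np
r,a=np.hypot(16.6,2.2),np.arctan2(2.2,16.6)
f=lambda t:np.array([-r*np.sin(a+t),r*np.cos(a+t)])  # tool y, tool z
for k in range(0,18,5):
    print(k,[ (f((k+i)*.1)-f(k*.1)).round(1).tolist() for i in range(1,6)])
```

```text
0 [[-1.6, -0.3], [-3.3, -0.8], [-4.8, -1.4], [-6.3, -2.2], [-7.7, -3.1]]
5 [[-1.3, -1.1], [-2.5, -2.2], [-3.6, -3.5], [-4.5, -4.9], [-5.3, -6.4]]
10 [[-0.6, -1.5], [-1.1, -3.2], [-1.4, -4.8], [-1.6, -6.5], [-1.6, -8.1]]
15 [[0.2, -1.7], [0.5, -3.3], [1.0, -4.9], [1.7, -6.4], [2.5, -7.9]]
```

```bash
python3 -m crank '1 0 -1.6 -0.3 0; 1 0 -3.3 -0.8 0; 1 0 -4.8 -1.4 0; 1 0 -6.3 -2.2 0; 1 0 -7.7 -3.1 0' 60; python3 -m crank '1 0 0 0 0'; python3 -c "
from h import *
tell([.444,.095,.077])"
```

```text
t: 5.45
eef_pos: [0.4762, 0.0974, 0.3102]
tcp_rot: [0.48, 0.52, -0.519, -0.48]
ft_force: [7.2, 0.8, -10.3]
gripper_width: 0.0107
t: 5.53
eef_pos: [0.4772, 0.0975, 0.3116]
tcp_rot: [0.48, 0.52, -0.518, -0.48]
ft_force: [1.2, 0.9, -2.6]
gripper_width: 0.0106
t 5.53 grasp [0.4777 0.0976 0.1566] F [ 1.2  0.9 -2.6] w 0.0106 
axes xyz [[-0.078, 0.997, 0.001], [0.003, 0.001, -1.0], [-0.997, -0.078, -0.003]] 
q [ 0.05  0.3  -0.49  0.78  0.   -0.03] 
shift cm [-0.01  7.95  3.4 ] spin -0.1
```

Still held (10.6 mm), low forces. I'll continue the arc.

```bash
python3 -m crank '1 0 -1.3 -1.1 0; 1 0 -2.5 -2.2 0; 1 0 -3.6 -3.5 0; 1 0 -4.5 -4.9 0; 1 0 -5.3 -6.4 0'; python3 -m crank '1 0 -0.6 -1.5 0; 1 0 -1.1 -3.2 0; 1 0 -1.4 -4.8 0; 1 0 -1.6 -6.5 0; 1 0 -1.6 -8.1 0';  python3 -m crank '1 0 0.2 -1.7 0; 1 0 0.5 -3.3 0; 1 0 0.5 -3.3 0'
python3 - <<'E'
from h import *
from rig import capture
import cv2
tell([.444,.095,.077])
b=capture("side")["frame"];cv2.imwrite("pics/c3.png",cv2.resize(b[60:330,200:460],None,fx=2.2,fy=2.2,interpolation=2))
E
```

```text
t: 5.95
eef_pos: [0.5384, 0.1025, 0.3611]
tcp_rot: [-0.478, -0.518, 0.52, 0.482]
ft_force: [0.3, 2.5, -8.0]
gripper_width: 0.0106
t: 6.37
eef_pos: [0.6194, 0.1091, 0.3767]
tcp_rot: [-0.478, -0.518, 0.52, 0.482]
ft_force: [-3.9, 3.0, -3.8]
gripper_width: 0.0106
t: 6.62
eef_pos: [0.654, 0.1118, 0.3711]
tcp_rot: [-0.479, -0.519, 0.519, 0.481]
ft_force: [-0.6, 3.7, -1.1]
gripper_width: 0.0109
t 6.62 grasp [0.6535 0.1122 0.2161] F [-0.6  3.7 -1.1] w 0.0109 
axes xyz [[-0.078, 0.997, 0.002], [-0.003, 0.002, -1.0], [-0.997, -0.078, 0.003]] 
q [ 0.06  0.56  0.09  1.1   0.   -0.02] 
shift cm [-0.1  13.97 20.98] spin -0.1
```

View pics/c3.png

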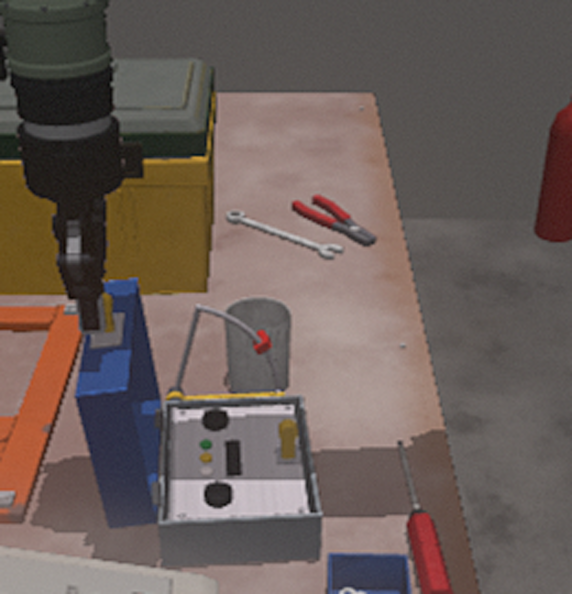

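The cover stands past vertical at the gripper (100,320), and the panel tab is visible at (287,440). I'll ease it a bit further toward its stop, open, then rise.

```bash
python3 -m crank '1 0 0.5 -1.6 0; 1 0 0.5 -1.6 0; -1 0 0.5 -1.6 0; -1 0 0.5 -1.6 0; -1 0 0.5 -1.6 0'; python3 -m crank '-1 0 0 0 0; -1 0 0 0 0;-1 0 -2 0 0; -1 0 -4 0 0; -1 0 -7 0 0';  python3 -m crank '-1 0 0 0 0; -1 0 0 3 0; -1 0 0 6 0; -1 0 0 9 0; -1 0 0 12 0'
python3 - <<'E'
from h import *
from rig import capture
import cv2
p=P
a=capture("scene")["frame"];b=capture("side")["frame"]
A=cv2.resize(a[110:310,220:390],None,fx=2.3,fy=2.3,interpolation=2);B=cv2.resize(b[150:330,220:390],None,fx=2.3,fy=2.3,interpolation=2)
o=np.zeros((460,782,3),np.uint8);o[:A.shape[0],:391]=A;o[:B.shape[0],391:]=B;cv2.imwrite("pics/c4.png",o)
tell(box(p,[-.048,0,.079]))
E
```

```text
t: 7.08
eef_pos: [0.669, 0.1118, 0.3694]
tcp_rot: [0.481, 0.519, -0.519, -0.48]
ft_force: [0.7, -0.1, 0.4]
gripper_width: 0.0467
t: 7.5
eef_pos: [0.6686, 0.112, 0.4375]
tcp_rot: [-0.479, -0.518, 0.52, 0.481]
ft_force: [0.9, 0.5, -0.3]
gripper_width: 0.0855
t: 7.92
eef_pos: [0.5482, 0.1026, 0.4388]
tcp_rot: [0.481, 0.519, -0.519, -0.48]
ft_force: [0.4, 0.3, 0.8]
gripper_width: 0.0853
t 8.02 grasp [0.5447 0.1027 0.2838] F [0.2 0.3 1. ] w 0.0851 
axes xyz [[-0.078, 0.997, -0.0], [-0.003, -0.0, -1.0], [-0.997, -0.078, 0.003]] 
q [ 0.05  0.32 -0.12  1.14 -0.   -0.02] 
shift cm [1.00e-02 2.05e+01 5.23e+00] spin -0.1
```

View pics/c4.png

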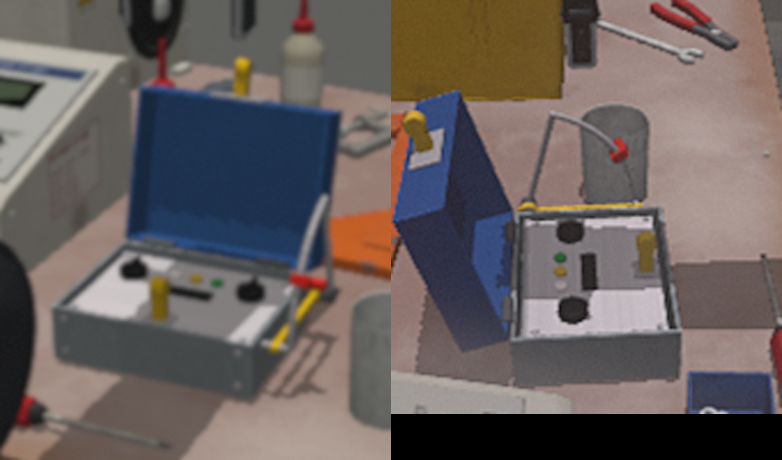

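Left (scene): the cover rests back, and the panel tab eye is at crop (160,287). Right (side): the tab eye is at crop (646,240), with pointer and mark visible. Next I check the tab position by projection and plan the arc.

Run:
```python
from h import *
g=box(P,[-.048,0,.079])
print(g,proj("scene",g),"seen",220+160/2.3,110+287/2.3,proj("side",g),"seen",220+255/2.3,150+240/2.3)
r,a=np.hypot(10.6,3.4),np.arctan2(3.4,10.6)
f=lambda t:np.array([-r*np.sin(a+t),r*np.cos(a+t)])
for t in np.arange(.05,.61,.05): print(round(t,2),(f(t)-f(0)).round(2))
```

```text
[0.49185467 0.09864974 0.079     ] [289.36344223 234.04118348] seen 289.5652173913044 234.7826086956522 [330.51146068 254.94701459] seen 330.8695652173913 254.34782608695653
0.05 [-0.53 -0.18]
0.1 [-1.04 -0.39]
0.15 [-1.55 -0.63]
0.2 [-2.04 -0.89]
0.25 [-2.52 -1.17]
0.3 [-2.98 -1.48]
0.35 [-3.43 -1.81]
0.4 [-3.86 -2.16]
0.45 [-4.27 -2.53]
0.5 [-4.67 -2.93]
0.55 [-5.04 -3.34]
0.6 [-5.39 -3.77]
```

```bash
python3 -m crank '-1 0 1 2.6 0; -1 0 4 5.2 0; -1 0 8 5.2 0; -1 0 11 5.2 0; -1 0 11 5.2 0'; python3 -c "
from h import *
tell(box(P,[-.048,0,.079]))"
```

```text
t: 8.43
eef_pos: [0.4955, 0.0986, 0.3241]
tcp_rot: [-0.478, -0.517, 0.521, 0.482]
ft_force: [-0.1, 0.7, -0.4]
gripper_width: 0.0854
t 8.43 grasp [0.4943 0.0985 0.1691] F [-0.1  0.7 -0.4] w 0.0854 
axes xyz [[-0.078, 0.997, -0.0], [-0.008, -0.001, -1.0], [-0.997, -0.078, 0.008]] 
q [ 0.05  0.32 -0.42  0.83 -0.   -0.03] 
shift cm [0.04 9.02 0.18] spin -0.2
```

```bash
python3 -m crank '-1 0 2.5 0 0; -1 0 5 0 0; -1 0 7.5 0 0; -1 0 9.3 0 0; -1 0 9.3 0 0'; python3 -m crank '1 0 0 0 0; 1 0 0 0 0; 1 0 0 0 0; 1 0 0 0 0; 1 0 0 0 0' 50;python3 -m crank '1 0 0 0 0; 1 0 0 0 0; 1 0 0 0 0; 1 0 0 0 0; 1 0 0 0 0'; python3 -c "
from h import *
tell(box(P,[-.048,0,.079]))"
```

```text
t: 8.85
eef_pos: [0.4977, 0.0987, 0.2341]
tcp_rot: [-0.479, -0.518, 0.52, 0.481]
ft_force: [-0.9, 0.5, 0.4]
gripper_width: 0.0852
t: 9.27
eef_pos: [0.4983, 0.0989, 0.2369]
tcp_rot: [0.481, 0.52, -0.519, -0.48]
ft_force: [0.1, 0.5, 0.2]
gripper_width: 0.025
t: 9.68
eef_pos: [0.498, 0.0992, 0.2366]
tcp_rot: [0.48, 0.52, -0.519, -0.48]
ft_force: [-1.8, 0.6, 6.2]
gripper_width: 0.0109
t 9.68 grasp [0.4982 0.0993 0.0816] F [-1.8  0.6  6.2] w 0.0109 
axes xyz [[-0.078, 0.997, 0.001], [0.001, 0.001, -1.0], [-0.997, -0.078, -0.001]] 
q [ 0.05  0.43 -0.52  0.61  0.   -0.03] 
shift cm [-0.02  0.25  0.64] spin -0.1
```

Gripped (10.9 mm). I'll lift to about 0.5 and compare pointer and mark.

```bash
python3 -m crank '1 0 -1.0 -0.4 0; 1 0 -2.0 -0.9 0; 1 0 -3.0 -1.5 0; 1 0 -3.9 -2.2 0; 1 0 -4.7 -2.9 0'; python3 -m crank '1 0 0 0 0; 1 0 0 0 0; 1 0 0 0 0'
python3 - <<'E'
from h import *
from rig import capture
import cv2
tell(box(P,[-.048,0,.079]))
a=capture("scene")["frame"];b=capture("side")["frame"];cv2.imwrite("pics/s5.png",a);cv2.imwrite("pics/d5.png",b)
A=cv2.resize(a[200:280,310:375],None,fx=6,fy=6,interpolation=2);B=cv2.resize(b[180:280,270:340],None,fx=5.7,fy=5.7,interpolation=2)[:480]
o=np.zeros((570,790,3),np.uint8);o[:A.shape[0],:390]=A;o[:B.shape[0],391:391+B.shape[1]]=B[:570];cv2.imwrite("pics/c5.png",o)
E
```

```text
t: 10.1
eef_pos: [0.5268, 0.1015, 0.2822]
tcp_rot: [0.48, 0.519, -0.519, -0.481]
ft_force: [4.5, 2.7, -13.5]
gripper_width: 0.0108
t: 10.35
eef_pos: [0.5267, 0.1015, 0.2821]
tcp_rot: [0.48, 0.52, -0.519, -0.48]
ft_force: [3.7, 4.0, -7.1]
gripper_width: 0.0106
t 10.35 grasp [0.5268 0.1017 0.1271] F [ 3.7  4.  -7.1] w 0.0106 
axes xyz [[-0.078, 0.997, 0.001], [0.001, 0.001, -1.0], [-0.997, -0.078, -0.001]] 
q [ 0.05  0.42 -0.4   0.75  0.   -0.03] 
shift cm [-0.03  4.81  3.51] spin -0.1
```

View pics/c5.png

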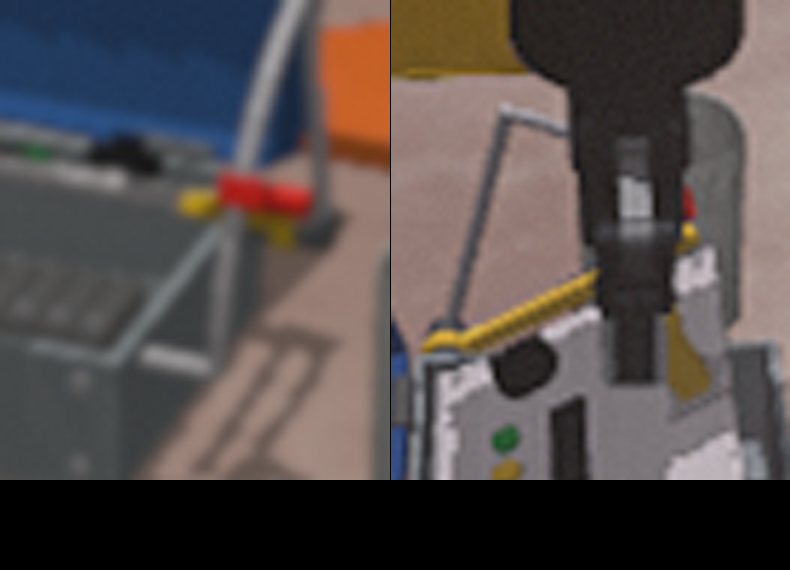

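Left: the pointer tip at (192,203) is just below-left of the mark (265,192). Right: the tip is at (692,236), the mark mostly hidden by the finger. I'll compute both angles in the same camera.

Run:
```python
from h import *
from scipy.optimize import minimize_scalar as ms
q=lambda t,y:box(P,[.058-.105*np.cos(t),y,.045+.105*np.sin(t)])
def fit(n,uv,y):
    o=ms(lambda t:np.sum((proj(n,q(t,y))-uv)**2),bounds=(0,1.3),method="bounded");return round(o.x,3),(proj(n,q(o.x,y))-uv).round(1)
print("mark",fit("scene",np.array([310+265/6-.4,200+192/6-.4]),-.117),fit("side",np.array([318.9,215.]),-.117))
print("ptr",fit("scene",np.array([310+188/6-.4,200+203/6-.4]),-.102),fit("side",np.array([270+301/5.7-.4,180+236/5.7-.4]),-.102))
# eye angle from gripper, relative motion from grasp
from rig import sensors
r,a=np.hypot(.106,.034),np.arctan2(.034,.106)
d=np.array([.5268-.4982,.1271-.0816]);print("lift",ms(lambda t:np.sum((np.array([r*np.cos(a)-r*np.cos(a+t),r*np.sin(a+t)-r*np.sin(a)])-d)**2),bounds=(0,1),method="bounded"))
print(proj("scene",q(.5,-.102)),proj("scene",q(.6,-.102)),proj("side",q(.5,-.102)),proj("side",q(.6,-.102)))
```

```text
mark (np.float64(0.552), array([-2.5, -0.5])) (np.float64(0.558), array([-0.2,  0.2]))
ptr (np.float64(0.479), array([1.8, 0.3])) (np.float64(0.472), array([-1.3,  0.8]))
lift  message: Solution found.
 success: True
  status: 0
     fun: 1.3276515142697793e-07
       x: 0.4883942922136935
     nit: 8
    nfev: 8
[342.96196391 232.58736844] [344.09572399 226.99143746] [320.50594604 220.84447116] [317.93666516 217.47315451]
```

Mark is about 0.555 and panel about 0.48, with three estimates agreeing on each to within 0.02. I'll raise it by 0.075.

```bash
python3 -m crank '1 0 -0.25 -0.3 0; 1 0 -0.55 -0.6 0; 1 0 -0.55 -0.6 0; 1 0 -0.55 -0.6 0; 1 0 -0.55 -0.6 0';python3 -m crank '1 0 0 0 0; 1 0 0 0 0; 1 0 0 0 0; 1 0 0 0 0; 1 0 0 0 0'
python3 - <<'E'
from h import *
from rig import capture
import cv2
tell(box(P,[-.048,0,.079]))
a=capture("scene")["frame"];b=capture("side")["frame"]
A=cv2.resize(a[200:280,310:375],None,fx=6,fy=6,interpolation=2);B=cv2.resize(b[150:300,200:380],None,fx=2.2,fy=2.2,interpolation=2)
o=np.zeros((480,790,3),np.uint8);o[:A.shape[0],:390]=A;o[:B.shape[0],391:391+B.shape[1]]=B;cv2.imwrite("pics/c6.png",o)
E
```

```text
t: 10.87
eef_pos: [0.5319, 0.1019, 0.2867]
tcp_rot: [-0.479, -0.519, 0.519, 0.481]
ft_force: [3.2, 3.9, -9.9]
gripper_width: 0.011
t: 11.28
eef_pos: [0.5319, 0.1019, 0.2868]
tcp_rot: [-0.479, -0.519, 0.519, 0.481]
ft_force: [4.8, 3.4, -9.7]
gripper_width: 0.0104
t 11.28 grasp [0.5316 0.1021 0.1318] F [ 4.8  3.4 -9.7] w 0.0104 
axes xyz [[-0.078, 0.997, 0.001], [-0.002, 0.001, -1.0], [-0.997, -0.078, 0.002]] 
q [ 0.05  0.42 -0.38  0.77  0.   -0.03] 
shift cm [-0.04  5.28  3.98] spin -0.1
```

View pics/c6.png

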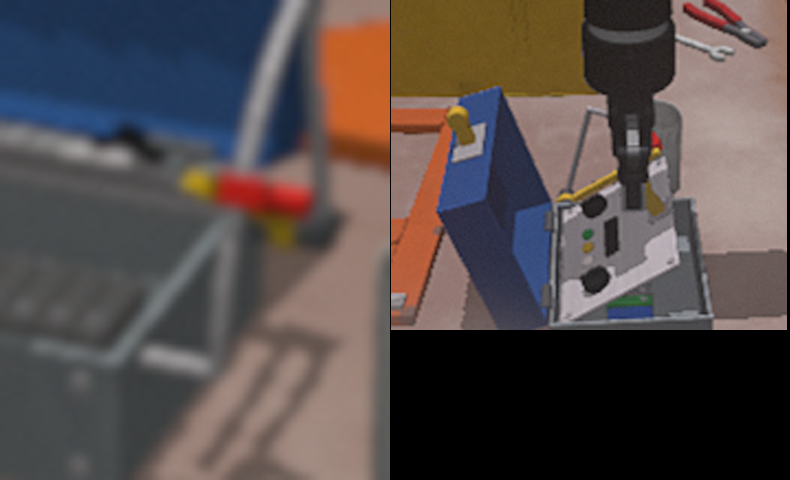

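Left: the pointer tip at (195,183) is in line with the mark (265,192), giving a panel angle of about 0.545 against 0.555. Right: the cover is back on its stop and the tab is held. I'm handing in.

```bash
python3 -c "
from rig import robot
print(robot.hand_in())"
```

```text
the job is handed in; nothing more can be done
None
```

I swung the blue cover open by its tab, let it go, and it fell back onto its stop. Then I lifted the switch panel by its own tab and handed in, still holding it, at about 11.5 s. The hand-in gave no verdict.

**Pointer and mark:** in the last picture the panel read about 0.545 rad, and the mark reads about 0.555 rad from both cameras. The difference of about 0.01 rad is inside the 0.08 limit. I read the last panel angle from the scene camera only. The distance the gripper had lifted the tab agreed, at about 0.55 rad.

**Grip and cover:** the fingers were closed to 10.4 mm on the 12 mm tab, with the grasp point about 6 mm behind the tab centre. The arm was not moving, and the side picture showed the cover resting back.

**Checks that disagreed or were not made:**
- The scene camera disagreed with the box model by 2–3 pixels in places, including sideways at the mark.
- I did not measure the cup, tub and screwdriver again. They looked undisturbed wherever they appeared in the pictures, and there was no unexpected contact force.

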